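# Sort what came off the picture ledge

### The arm

A 6-joint arm with a two-finger parallel gripper is mounted at the origin on the work surface. World frame = base frame: x ahead of the robot, y to its left, z up, the work surface at z = 0. Lengths are in mm, angles in degrees, forces in N, time in s.
With the tool pointing down it reaches from about 300 to 850 mm from the base axis. Payload 4.2 kg.
Tool frame: the origin (TCP) lies at the very end of the fingers, on their centre line; the grasp point (between the pads) lies 19 mm behind it (env.tcp_to_grasp is the distance from the TCP to the grasp point, in mm); z points along the fingers, y is the line along which they close (so a half turn about z gives the same grasp; the last joint's range is limited). The gripper opens to 91 mm and grips with 3 to 60 N. Pads are 32 mm wide; open, the fingers measure 118 mm over their backs; the gripper's body (76 mm by 178 mm) begins 60 mm behind the grasp point.
Start: joints at [67.265, 18.312, 89.639, -0, 72.044, -1.146], TCP at [211.574, 534.681, 179.176] pointing down, gripper open.
Joint ranges: [-177.97, 177.97], [-48.28, 115.42], [12.27, 149.76], [-77.06, 257.06], [2.81, 150.46], [-146.56, 146.56]. Speed limits (degrees/s): [147.25, 147.25, 180, 180, 180, 180].

### API

Orientations are given as [roll, pitch, yaw] about the fixed x, y, z axes, in that order (R = Rz(yaw) Ry(pitch) Rx(roll)).
In Python, from workcell import env gives the robot as it stands.
- The arm moves only by the tool move_arm, never from a script. Its argument "plan" is a list of rows, each a list of 3 entries, a list of its own where there are three numbers: the shift along the world's x, y, z in cm, then the turn about the world's z in degrees, then the closure, from 0 (fully open) to 1 (shut). In form: [[[x, y, z], turn, claw], ...]. A call has 1 to 5 rows; each row shifts and turns the commanded pose from where the row before left it; what a row does not reach is not made up. A row lasts 1/10 s, in which the tool goes at most 50 mm and 8.59 degrees, less where a joint would pass 70% of its speed; a pose out of reach is approached as far as the arm can. A call is refused whole if a number of a shift passes 5 or a number of a turn 8.59, either way. A call with a gripper value outside its range is refused whole. The fingers move at their own pace and stop on an object; "squeeze" is the grip in N (left out, the last holds). Time passes only in rows, so rows that do not move let the fingers close. It gives the time, the measured TCP pose, the force, the opening and the grip force at its end, in the units of the state.
- env.state(): the state, without advancing time (a new reading comes with each control period).
- env.grab_frame(name): name is "scene" or "top"; returns a dict with "frame" (420x560x3 uint8, red, green, blue), "z_map" (420x560 float32, mm along the optical axis (not along the pixel's ray), 0 where there is no reading), "fovy" (degrees; the focal length in pixels is half the picture's height over the tangent of half this angle, whatever the lens; pixels are square), "cx", "cy" (the principal point, pixels), "position" and "orientation" of the camera in the world. Camera axes: x right, y down, z forward; pixel columns grow to the right and rows downward; lengths in mm; the calibration is good to about 2 mm. A picture is of the moment at which its call begins.
- env.job_done(): hands the job in; it is judged then, once.
Trained networks look in a picture, given as the dict that the camera call returned (one of the last four; its "shot" number tells which), for a name from the list of things; names that differ only in an ending like _2 or _b are one class to them, and where a whole thing is asked for, a point or a joint stands for the part that bears it (a point fixed in the world has none). Each returns a list of dicts, best first, with "score" (0 to 1); they miss things now and then, are a little off and sometimes report something else, mostly with a low value. They report only what shows in the picture. A call takes as long as a camera call. They do not tell look-alikes from the thing itself.
- env.search_frame(picture, label): "point" ([column, row] in pixels, amid what is visible of it).
- env.landmark_of(picture, label): "point" ([column, row] in pixels: a listed point, or the origin of a listed thing).
The state is a dict: "time_s": time; "qpos": joint angles; "qvel": joint speeds; "effort": joint torques, N m; "ee_pos": TCP position; "ee_rot": TCP orientation; "force": force on the tool from outside, world axes, zero at the start; "torque": the same for the moment, N m; "gripper_width": finger opening in mm; "gripper_force": force on a finger pad.
Only numpy, scipy, OpenCV 4.12 (cv2) and the standard library are available. Lean on these libraries where they do the work, as an engineer would, in place of code of your own. Each camera call takes 0.05 s, during which the arm holds its last target. There are 200 camera calls.

### The job

These things came off the wall ledge and lie mixed up on the sideboard: put both potted cacti in the round terracotta dish, both wooden L-brackets in the long grey tray and the little picture frame in the square cardboard box. Never let a cactus tip over; set everything down on the floor of its container, nothing on top of anything else: cacti standing upright, brackets flat on their sides as they lie now, frame flat with the picture up.

Things in the scene. Friction and masses are not known exactly. Their poses are not given: they have to be found in the camera images.
- cactus_a: Terracotta pot, a round green cactus fixed in it (rigid, 0.12 kg), standing upright. Origin: centre of the underside, z up; yaw does not matter. Foot 42 mm across; straight rim band 56 mm across, 26 to 50 mm above the underside (grip here); the cactus, 36 mm across, rises to 77 mm.
- cactus_b: Second, identical: Terracotta pot, a round green cactus fixed in it (rigid, 0.12 kg), standing upright. Origin: centre of the underside, z up; yaw does not matter. Foot 42 mm across; straight rim band 56 mm across, 26 to 50 mm above the underside (grip here); the cactus, 36 mm across, rises to 77 mm.
- bracket_a: Pine L-shaped shelf bracket (0.05 kg) lying on its side: an L seen from above, 22 mm high. Origin: centre of its 70 x 50 mm outline, on the underside, z up. Legs 10 mm thick: the long one (grip across its middle) along x from -35 to 35 mm, middle line at y = -20 mm; the short one along y from -15 to 25 mm, middle line at x = -30 mm.
- bracket_b: Second, identical: Pine L-shaped shelf bracket (0.05 kg) lying on its side: an L seen from above, 22 mm high. Origin: centre of its 70 x 50 mm outline, on the underside, z up. Legs 10 mm thick: the long one (grip across its middle) along x from -35 to 35 mm, middle line at y = -20 mm; the short one along y from -15 to 25 mm, middle line at x = -30 mm.
- frame: Little picture frame of brown wood (about 0.06 kg) with a flower picture on pink, lying flat with the picture up. 65 mm long along its x, 50 mm wide along its y, 18 mm thick. Origin: centre of its underside, z up.
- dish: Round terracotta plant dish, fixed, open on top. Origin: centre of its underside on the table, z up; yaw does not matter. Floor 5 mm thick, inside about 80 mm in radius at the floor, rim 16 mm high and 176 mm across outside.
- long_tray: Long grey rectangular metal tray, fixed, open on top: outside 120 mm along its x and 210 mm along its y. Walls and floor 4 mm thick, rim 16 mm high (inside 112 x 202 mm, 12 mm deep). Origin: centre of its underside on the table, z up.
- frame_box: Square shallow cardboard box, fixed, open on top: outside 130 x 130 mm, walls and floor 4 mm thick, rim 16 mm high (inside 122 x 122 mm, 12 mm deep). Origin: centre of its underside on the table, z up; sides along its x and y.
Mind the look-alikes: they are no part of the job. What is shaped like the cactus_b but blue or purple is not meant.

How it is judged (in metres and radians):
At the end, for the whole second after the job is handed in: All at rest, released, upright or flat as found (7 degrees), on the container's floor (5 mm): cacti within 62 mm of the dish's centre; brackets within 45 mm (x) and 85 mm (y) of the long tray's centre; frame within 42 mm (x and y) of the box's centre (horizontal distance between each of cactus_a, cactus_b and dish below 0.062 m and z of cactus_a in the frame of dish between 0 and 0.01 m and angle between each of cactus_a, cactus_b, bracket_a, bracket_b, frame's own z axis and vertical below 0.12 rad and linear speed of each of cactus_a, cactus_b, bracket_a, bracket_b, frame below 0.02 m/s and angular speed of each of cactus_a, cactus_b, bracket_a, bracket_b, frame below 0.2 rad/s and z of cactus_b in the frame of dish between 0 and 0.01 m and x of bracket_a in the frame of long_tray between -0.045 and 0.045 m and y of bracket_a in the frame of long_tray between -0.085 and 0.085 m and z of bracket_a in the frame of long_tray between 0 and 0.009 m and x of bracket_b in the frame of long_tray between -0.045 and 0.045 m and y of bracket_b in the frame of long_tray between -0.085 and 0.085 m and z of bracket_b in the frame of long_tray between 0 and 0.009 m and x of frame in the frame of frame_box between -0.042 and 0.042 m and y of frame in the frame of frame_box between -0.042 and 0.042 m and z of frame in the frame of frame_box between 0 and 0.009 m); the robot touches nothing.
It fails at once if a potted cactus is tipped by more than about 45 degrees (angle between any of cactus_a, cactus_b's own z axis and vertical above 0.8 rad).
It also fails if it takes over 128 s, if anything falls off the work surface, if the arm or the gripper's body presses on something with over 40 N, if the wrist force passes 120 N, or if a joint passes its speed limit or range.

## Working session

There is one attempt and no reset: what is moved stays moved. The work goes in short steps, Python scripts to look and compute and a tool call to move; the robot and the scene stay as the last step left them, time stands still between calls to the robot, and variables do not carry over. Pictures are saved under pics/ and viewed, at most 14 in all, crops included, and the job is handed in when it is done.

Besides the shell and the picture viewer there is one more tool, called after ">>>" by a JSON object that holds its "method" and its "body". move_arm: Moves the arm, as the interface text tells. Its arguments: {"type":"object","properties":{"plan":{"type":"array","items":{"type":"array"}},"squeeze":{"type":"number"}},"required":["plan"]}

```bash
mkdir -p pics; cat > h.py <<'E'
import numpy as np, cv2
from workcell import env
from scipy.spatial.transform import Rotation as R
def cam(p):
    h=p["frame"].shape[0]; f=h/2/np.tan(np.radians(p["fovy"])/2)
    o=np.array(p["orientation"],float)
    M=o if o.shape==(3,3) else R.from_euler('xyz',o,degrees=True).as_matrix()
    return f,M,np.array(p["position"],float)
def px2w(p,u,v,z=None):
    "world point by depth (z None) or on the plane at height z"
    f,M,t=cam(p); d=M@np.array([(u-p["cx"])/f,(v-p["cy"])/f,1])
    if z is None:
        return t+d*p["z_map"][int(round(v)),int(round(u))]
    return t+d*(z-t[2])/d[2]
def cloud(p):
    f,M,t=cam(p); v,u=np.indices(p["z_map"].shape); Z=p["z_map"]
    return np.stack([(u-p["cx"])/f*Z,(v-p["cy"])/f*Z,Z],-1)@M.T+t
def save(p,n): cv2.imwrite(f"pics/{n}.png",p["frame"][:,:,::-1])
E
python3 - <<'E'
from h import *
print(env.state()["ee_rot"], env.tcp_to_grasp)
for n in("scene","top"):
    p=env.grab_frame(n); save(p,n+"0"); print(n,p["position"],p["orientation"],p["fovy"],p["cx"],p["cy"])
    for l in("cactus_a","bracket_a","frame","dish","long_tray","frame_box"):
        for d in env.search_frame(p,l): 
            u,v=d["point"]; print(l,round(d["score"],2),np.round([u,v]),px2w(p,u,v).round())
E
```

```text
[-1.79894690e+02 -1.35891481e-03  1.58407760e+02] 18.8
scene [1072.58836806  585.65079599  862.80583114] [-132.66011897    0.73247572  132.79463055] 43.2530919244147 283.4422332174767 218.2500552507319
cactus_a 0.97 [359. 272.] [447. 203.  50.]
cactus_a 0.83 [225. 192.] [ 458. -188.   50.]
cactus_a 0.76 [266. 148.] [ 264. -239.   53.]
cactus_a 0.74 [231. 146.] [ 321. -315.   54.]
cactus_a 0.73 [192. 145.] [ 383. -402.   48.]
cactus_a 0.66 [251. 172.] [ 361. -199.   51.]
bracket_a 0.92 [304. 251.] [460.  64.  24.]
bracket_a 0.88 [267. 226.] [456. -52.  24.]
frame 0.93 [414. 306.] [417. 320.  11.]
dish 0.96 [147. 220.] [ 621. -293.    5.]
long_tray 0.8 [337. 363.] [619. 286.   6.]
frame_box 0.67 [225. 282.] [625. -12.   4.]
top [323.12697927 -49.07428432 964.50605016] [-172.1221928    -0.73267903  -88.65917729] 55.155809258635514 270.839508548456 205.19661411937116
cactus_a 0.96 [387. 270.] [ 310. -319.   68.]
cactus_a 0.9 [358. 303.] [ 236. -252.   75.]
cactus_a 0.74 [164. 209.] [432. 182.  67.]
cactus_a 0.64 [338. 251.] [ 348. -209.   67.]
cactus_a 0.61 [336. 211.] [ 437. -204.   74.]
cactus_a 0.59 [428. 247.] [ 362. -408.   72.]
bracket_a 0.81 [221. 207.] [448.  61.  15.]
bracket_a 0.8 [272. 207.] [452. -61.   0.]
frame 0.57 [107. 217.] [416. 328.  14.]
frame 0.54 [253. 139.] [620. -10.   3.]
dish 0.58 [367. 147.] [ 607. -291.    7.]
long_tray 0.97 [130. 137.] [619. 294.  -0.]
frame_box 0.82 [250. 140.] [616.  -3.   4.]
```

View pics/scene0.png

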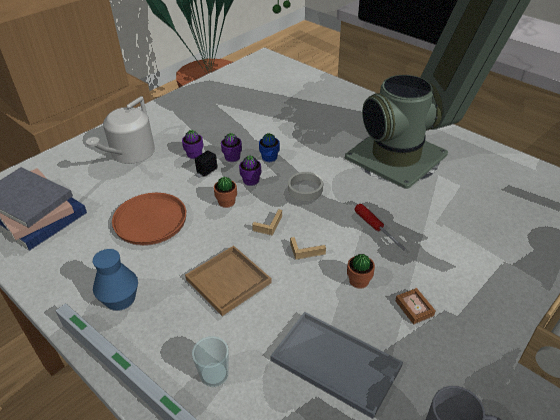

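View pics/top0.png

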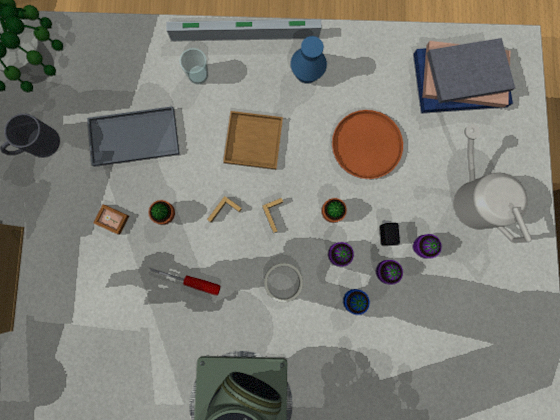

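In scene0 the terracotta-pot cacti are at (360,270) and (225,192); in top0 they are at (161,211) and (335,210). The purple and blue pots at top (341,254), (390,272), (429,246) and (357,301) are look-alikes, since the task asks for terracotta. Brackets are at top (225,208) and (273,213), the frame at (111,219), the tray at (134,136), the box at (254,139) and the dish at (368,144). Next I'll fit poses and make the crop.

```bash
cat > fit.py <<'E'
from h import *
from scipy.optimize import minimize
def mask(p,c,r,cond):
    f=p["frame"].astype(int); C=cloud(p); ok=(np.hypot(C[...,0]-c[0],C[...,1]-c[1])<r)&(p["z_map"]>0)
    return ok&cond(f[...,0],f[...,1],f[...,2]),C
def plane(p,m,z):
    v,u=np.nonzero(m); f,M,t=cam(p)
    d=np.stack([(u-p["cx"])/f,(v-p["cy"])/f,np.ones(len(u))],-1)@M.T
    return (t+d*((z-t[2])/d[:,2])[:,None])[:,:2]
wood=lambda r,g,b:(r>g+12)&(g>b+12)&(r>95)
red=lambda r,g,b:(r>g*1.45)&(r>60)
brn=lambda r,g,b:(r>g+15)&(r>b+15)
def rect(P): 
    (c,s,a)=cv2.minAreaRect(P.astype(np.float32)); return np.round(c,1),np.round(s,1),round(a,1)
def Lfit(P):
    # distance of pixels to L + extent: maximise overlap on a 1 mm grid
    best=None; c0=P.mean(0)
    L=np.array([[x,y] for x in np.arange(-34,35,2) for y in np.arange(-24,25,2) if y<-15 or x<-25],float)
    from scipy.spatial import cKDTree
    T=cKDTree(P)
    def cost(q):
        a=np.radians(q[2]);Rm=np.array([[np.cos(a),-np.sin(a)],[np.sin(a),np.cos(a)]])
        W=L@Rm.T+q[:2]; d1=np.minimum(T.query(W)[0],10)
        d2=np.minimum(cKDTree(W).query(P)[0],10)
        return (d1**2).mean()+(d2**2).mean()
    for a in range(0,360,30):
        a_=np.radians(a); off=np.array([[np.cos(a_),-np.sin(a_)],[np.sin(a_),np.cos(a_)]])@L.mean(0)
        r=minimize(cost,[*(c0-off),a],method="Nelder-Mead",options=dict(initial_simplex=[[*(c0-off),a],[*(c0-off+[8,0]),a],[*(c0-off+[0,8]),a],[*(c0-off),a+20]]))
        if best is None or r.fun<best.fun: best=r
    return best.x.round(1),round(best.fun,2)
E
cat > m1.py <<'E'
from fit import *
for n in("scene","top"):
    p=env.grab_frame(n); print(n)
    for l,c in(("br+",(455,62)),("br-",(455,-58))):
        m,C=mask(p,c,60,wood); P=plane(p,m,22); print(l,m.sum(),Lfit(P),"z",np.percentile(C[m][:,2],[50,90]).round())
    m,C=mask(p,(417,324),60,brn); print("frame",rect(plane(p,m,18)),"z",np.median(C[m][:,2]).round())
    for l,c in(("cactus+",(440,193)),("cactus-",(448,-195))):
        m,C=mask(p,c,60,red); Q=C[m]; rim=plane(p,m,50)
        print(l,m.sum(),"zs",np.percentile(Q[:,2],[10,50,95]).round(),"rim ell",np.round(cv2.minEnclosingCircle(rim.astype(np.float32))[0],1),cv2.minEnclosingCircle(rim.astype(np.float32))[1])
        g,C=mask(p,c,60,lambda r,g,b:(g>r*1.2)&(g>b*1.1)); print("  green",g.sum(),C[g].mean(0).round(1), plane(p,g,70).mean(0).round(1))
    for l,c,r,cond in(("dish",(615,-293),120,red),("box",(620,-8),100,brn)):
        m,C=mask(p,c,r,cond); P=plane(p,m,16); print(l,rect(P),cv2.minEnclosingCircle(P.astype(np.float32)),np.median(C[m][:,2]).round(1))
    m,C=mask(p,(619,290),130,lambda r,g,b:(r<125)&(b>=r)); m=cv2.morphologyEx(m.astype(np.uint8),cv2.MORPH_OPEN,np.ones((5,5)))>0
    print("tray",rect(plane(p,m,16)),np.median(C[m][:,2]).round(1))
    if n=="top": a=cv2.resize(p["frame"][180:320,80:450,::-1],None,fx=2.1,fy=2.1,interpolation=cv2.INTER_CUBIC); cv2.imwrite("pics/crop0.png",a)
E
python3 m1.py
```

```text
scene
br+ 336 (array([437.3,  59.5, 148.7]), np.float64(19.61)) z [19. 24.]
br- 286 (array([440.1, -67.7, 201.7]), np.float64(16.21)) z [19. 24.]
frame (array([419.2, 322.6]), array([73.1, 58.4]), 66.5) z 15.0
cactus+ 356 zs [11. 38. 51.] rim ell [445.2 203.8] 42.01802062988281
  green 237 [436.8 198.   66.6] [439.4 199.6]
cactus- 299 zs [11. 36. 51.] rim ell [ 461.6 -185.8] 48.55506134033203
  green 173 [ 450.2 -197.8   65.5] [ 453.7 -193.5]
dish (array([ 617.3, -287.5]), array([178.7, 173.8]), 41.9) ((614.8461303710938, -286.2895202636719), 91.34637451171875) 6.0
box (array([619.9,  -7.6]), array([140.6, 134.4]), 84.5) ((620.8021240234375, -6.847137451171875), 95.06977844238281) 4.9
tray (array([620.9, 283.3]), array([133.7, 218.7]), 9.7) 4.6
top
br+ 204 (array([431.3,  52.3, 145.4]), np.float64(1.69)) z [21. 23.]
br- 194 (array([432. , -73.5, 203.3]), np.float64(2.1)) z [21. 23.]
frame (array([411.7, 318.1]), array([69.8, 50.9]), 67.2) z 14.0
cactus+ 122 zs [45. 49. 52.] rim ell [429.3 193.1] 28.19757080078125
  green 218 [428.3 192.   67.1] [427.9 191.2]
cactus- 138 zs [46. 50. 53.] rim ell [ 443.5 -202.1] 28.77447509765625
  green 216 [ 442.5 -202.4   67.4] [ 442.2 -201.9]
dish (array([ 612.4, -289.5]), array([171.7, 171.7]), 0.1) ((612.9751586914062, -289.77191162109375), 86.99785614013672) 5.0
box (array([616. , -10.4]), array([129.8, 132. ]), 84.5) ((616.73388671875, -10.271251678466797), 90.58465576171875) 3.8
tray (array([616.5, 281.8]), array([124.9, 213.5]), 9.6) 3.7
```

View pics/crop0.png

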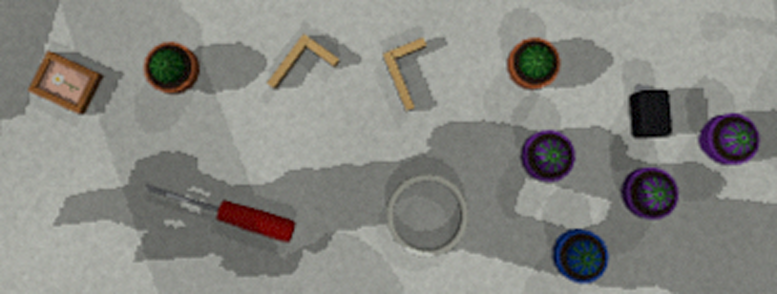

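The crop confirms it: the terracotta pots are at crop (171,68) and (533,63), and the other four are clearly purple or blue. I'll take cactus+ first, at (429,193).

>>> {"method": "move_arm", "body": {"plan": [[[2.6,-4.2,0],0,0],[[2.6,-4.2,0],0,0],[[2.6,-4.2,0],0,0],[[2.6,-4.2,0],0,0],[[2.6,-4.2,0],0,0]], "squeeze": 15}}

```text
time_s: 1.3
ee_pos: [342.3, 323.1, 179.4]
ee_rot: [180.0, 0.0, 158.4]
force: [1.4, 0.4, 0.7]
gripper_width: 91.4
gripper_force: 0.0
```

>>> {"method": "move_arm", "body": {"plan": [[[2.6,-4.2,0],0,0],[[2.6,-4.2,0],0,0],[[2.6,-4.2,0],0,0],[[0.9,-0.6,0],0,0],[[0,0,0],0,0]]}}

```text
time_s: 1.8
ee_pos: [429.7, 191.8, 179.3]
ee_rot: [180.0, 0.0, 158.2]
force: [-0.3, -0.0, -0.1]
gripper_width: 91.5
gripper_force: 0.0
```

>>> {"method": "move_arm", "body": {"plan": [[[0,0.1,-4.5],0,0],[[0,0,-4.5],0,0],[[0,0,-3.5],0,0],[[0,0,-2.4],0,0],[[0,0,-1],0,0]]}}

```text
time_s: 2.3
ee_pos: [426.0, 194.6, 18.0]
ee_rot: [-179.8, -0.2, 158.5]
force: [-0.6, 0.5, 0.1]
gripper_width: 91.1
gripper_force: 0.0
```

>>> {"method": "move_arm", "body": {"plan": [[[0,0,0],0,0.25],[[0,0,0],0,0.5],[[0,0,0],0,0.6],[[0,0,0],0,0.6],[[0,0,0],0,0.6]]}}

```text
time_s: 2.8
ee_pos: [429.1, 193.9, 21.0]
ee_rot: [179.9, 0.1, 158.4]
force: [0.5, 0.1, -0.3]
gripper_width: 54.4
gripper_force: 0.0
```

>>> {"method": "move_arm", "body": {"plan": [[[0,0,0],0,0.8],[[0,0,0],0,0.8],[[0,0,0],0,0.8]]}}

```text
time_s: 3.1
ee_pos: [428.8, 193.8, 20.4]
ee_rot: [180.0, 0.0, 158.4]
force: [-0.5, -0.3, 1.3]
gripper_width: 34.9
gripper_force: 15.0
```

```bash
python3 - <<'E'
from h import *
s=env.state(); print(s["gripper_width"],s["gripper_force"],s["ee_pos"])
p=env.grab_frame("scene"); q=env.grab_frame("top")
a=cv2.resize(p["frame"][200:330,280:440],None,fx=3,fy=3);b=cv2.resize(q["frame"][150:280,80:240],None,fx=3,fy=3)
cv2.imwrite("pics/g1.png",np.vstack([a,b])[:,:,::-1] if 0 else np.hstack([a[:, :400],b[:, :400]])[:,:,::-1])
E
```

```text
34.92355251313506 15.000114440917969 [428.84948064 193.82364373  20.36496577]
```

View pics/g1.png

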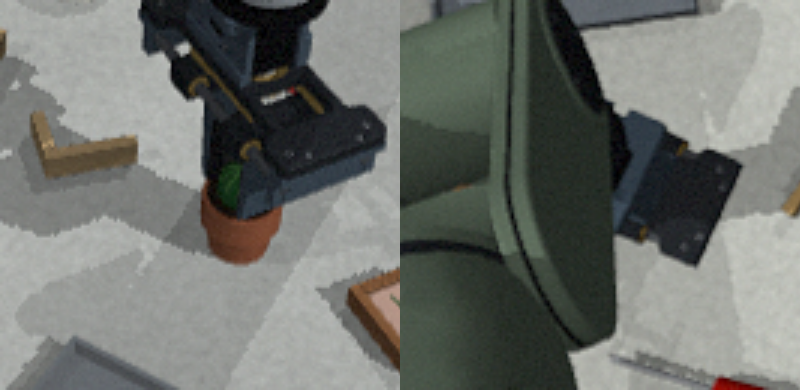

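The scene crop shows the fingers closed on the cactus ball at crop (230,185), above the rim, though the reported TCP is z=20. I'll check finger height against the cameras before going on.

>>> {"method": "move_arm", "body": {"plan": [[[0,0,0],0,0.6],[[0,0,0],0,0.3],[[0,0,0],0,0],[[0,0,0],0,0]]}}

```text
time_s: 3.6
ee_pos: [428.4, 193.6, 20.0]
ee_rot: [-180.0, -0.0, 158.4]
force: [-0.1, 0.6, -0.4]
gripper_width: 57.5
gripper_force: 0.0
```

```bash
python3 - <<'E'
from h import *
s=env.state(); print(s["gripper_width"],s["ee_pos"],s["ee_rot"],s["qpos"])
p=env.grab_frame("scene"); f,M,t=cam(p); a=p["frame"].copy()
def pr(X):
    c=M.T@(np.array(X)-t); return (c[:2]/c[2]*f+[p["cx"],p["cy"]])
ca=np.radians(s["ee_rot"][2]+90); ax=np.array([np.cos(ca),np.sin(ca),0]); e=np.array(s["ee_pos"])
a=cv2.resize(a[160:330,270:460],None,fx=3.5,fy=3.5)
for k,col in((45,(255,0,0)),(59,(255,255,0)),(-45,(0,255,255)),(-59,(255,0,255)),(0,(255,255,255))):
    u=(pr(e+ax*k)-[270,160])*3.5; cv2.circle(a,tuple(int(x) for x in u),4,col,-1)
cv2.imwrite("pics/g2.png",a[:,:,::-1])
# points near the gripper: lowest heights
C=cloud(p); m=(np.hypot(C[...,0]-e[0],C[...,1]-e[1])<75)&(p["frame"].max(-1)<70)&(p["z_map"]>0)
print(np.percentile(C[m][:,2],[1,5,20,50,90]))
E
```

```text
57.50926072914604 [428.37136219 193.58919863  20.04293627] [-1.79983450e+02 -1.82698249e-02  1.58416095e+02] [ 2.29165218e+01  1.87529769e+01  1.15731745e+02  1.40328562e-03
  4.55399089e+01 -4.55005590e+01]
[ 50.96419604  70.98585145 164.29333447 243.37070731 396.95448561]
```

View pics/g2.png

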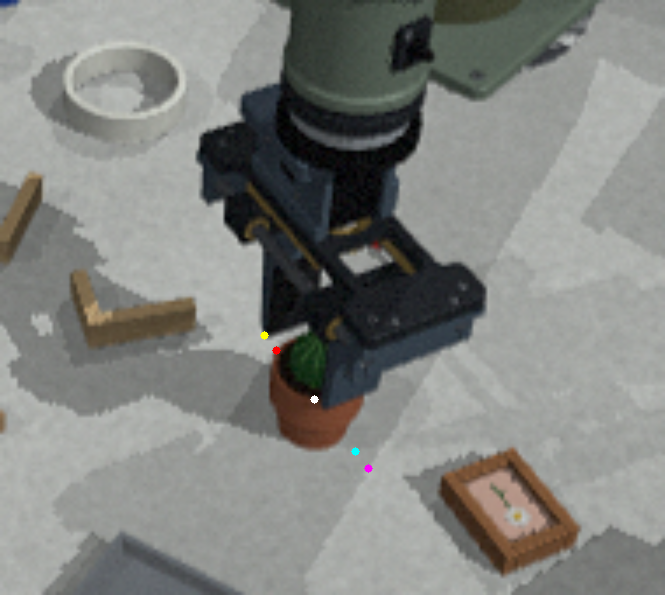

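```bash
python3 - <<'E'
from h import *
p=env.grab_frame("scene"); save(p,"x"); C=cloud(p); e=np.array(env.state()["ee_pos"]); print(e,env.state()["gripper_width"])
ca=np.radians(158.4); px=np.array([np.cos(ca),np.sin(ca)]); cl=np.array([np.sin(ca),-np.cos(ca)])
rel=C[...,:2]-e[:2]; a=rel@px; b=rel@cl; z=C[...,2]
dark=(p["frame"].max(-1)<110)&(p["frame"][...,0]<=p["frame"][...,2]+8)&(abs(a)<40)&(abs(b)<75)&(z<110)&(z>10)
for sgn in(1,-1):
    m=dark&(b*sgn>10); 
    for lo in range(10,110,10):
        k=m&(z>=lo)&(z<lo+10)
        if k.sum()>3: print(sgn,lo,k.sum(),"a",np.percentile(a[k],[5,95]).round(),"b",np.percentile(b[k],[5,95]).round())
E
```

```text
[428.47779531 193.61473752  20.08279082] 65.87172676408267
1 50 22 a [-18.  -8.] b [11. 31.]
1 60 65 a [-19.   9.] b [11. 40.]
1 70 54 a [-20.  11.] b [11. 41.]
1 80 17 a [-20. -12.] b [31. 41.]
1 90 18 a [-21. -15.] b [34. 43.]
1 100 18 a [-20. -16.] b [32. 43.]
-1 50 29 a [-20.   4.] b [-36. -12.]
-1 60 45 a [-19.   3.] b [-39. -18.]
-1 70 46 a [-20.   4.] b [-39. -30.]
-1 80 43 a [-20.  13.] b [-41. -30.]
-1 90 43 a [-20.  12.] b [-40. -30.]
-1 100 34 a [-19.   4.] b [-41. -30.]
```

Depth puts the finger ends at about z=50 while the state reads 20, a height bias of roughly +30 mm. I'll descend in small steps, checking against the camera.

>>> {"method": "move_arm", "body": {"plan": [[[0,0,0],0,0],[[0,0,0],0,0],[[0,0,0],0,0],[[0,0,-0.5],0,0],[[0,0,-0.5],0,0]]}}

```text
time_s: 4.2
ee_pos: [428.6, 193.7, 9.9]
ee_rot: [180.0, 0.0, 158.4]
force: [-0.8, 0.2, -0.5]
gripper_width: 91.3
gripper_force: 0.0
```

```bash
cat > tip.py <<'E'
from h import *
def tips():
    p=env.grab_frame("scene"); C=cloud(p); s=env.state(); e=np.array(s["ee_pos"]); w=s["gripper_width"]/2
    ca=np.radians(s["ee_rot"][2]); px=np.array([np.cos(ca),np.sin(ca)]); cl=np.array([np.sin(ca),-np.cos(ca)])
    rel=C[...,:2]-e[:2]; a=rel@px; b=rel@cl; z=C[...,2]; f=p["frame"].astype(int)
    dark=(f.max(-1)<75)&(f[...,0]<=f[...,2]+6)&(abs(a)<19)&(z<e[2]+90)&(z>6)
    print("ee",e.round(1),"w",round(2*w,1),"F",s["force"])
    for g in(1,-1):
        m=dark&(b*g>w-6)&(b*g<w+17); k=z[m]
        if m.sum()>5: print(g,m.sum(),"low z",np.percentile(k,[1,3,6,10]).round(1),"b",np.percentile(b[m],[5,95]).round(),"a",np.percentile(a[m],[5,95]).round())
    return p
E
python3 - <<'E'
from tip import *
p=tips(); a=cv2.resize(p["frame"][160:330,270:460],None,fx=3.5,fy=3.5); cv2.imwrite("pics/g3.png",a[:,:,::-1])
E
```

```text
ee [427.9 193.4   9. ] w 91.3 F [-0.23776196  0.10778037 -0.29129169]
1 151 low z [50.3 52.9 56.8 58.7] b [52. 58.] a [-19.  11.]
-1 173 low z [46.7 48.4 50.4 52.1] b [-49. -44.] a [-18.  11.]
```

View pics/g3.png

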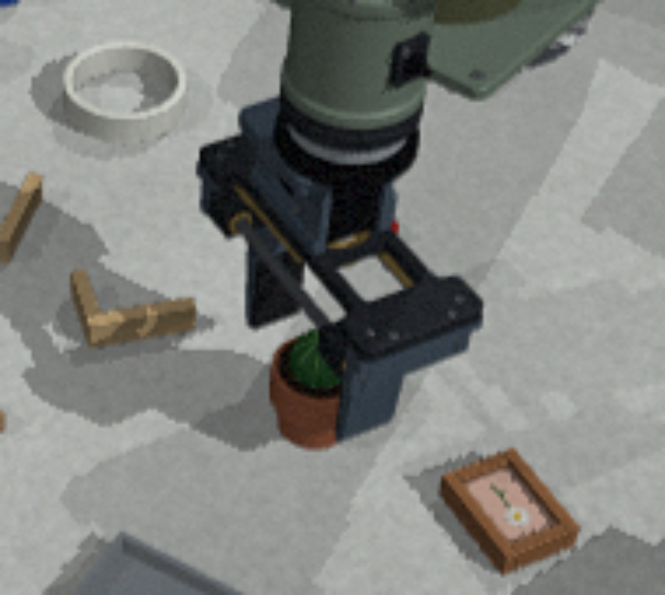

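```bash
python3 - <<'E'
from h import *
p=env.grab_frame("scene"); f,M,t=cam(p); e=np.array(env.state()["ee_pos"]); ca=np.radians(158.4)
cl=np.array([np.sin(ca),-np.cos(ca),0]); pa=np.array([np.cos(ca),np.sin(ca),0])
for u,v,b in((340,440,58),(395,408,58),(248,328,-45.5),(250,326,-45.5),(300,312,-45.5)):
    u,v=270+u/3.5,160+v/3.5; d=M@np.array([(u-p["cx"])/f,(v-p["cy"])/f,1])
    k=(b-(t-e)@cl)/(d@cl); X=t+k*d; print(X.round(1),"a",((X-e)@pa).round(1))
E
```

```text
[470.4 238.9  55.7] a -22.9
[437.5 251.9  65. ] a 12.6
[431.5 143.   48.9] a -21.9
[430.2 143.5  50.1] a -20.6
[397.3 156.5  45.9] a 14.9
```

>>> {"method": "move_arm", "body": {"plan": [[[0,0,-0.5],0,0],[[0,0,-0.5],0,0],[[0,0,0],0,0]]}}

```text
time_s: 4.6
ee_pos: [428.0, 193.4, -0.6]
ee_rot: [-179.9, -0.1, 158.4]
force: [-0.1, -0.1, 0.7]
gripper_width: 91.3
gripper_force: 0.0
```

```bash
python3 - <<'E'
from tip import *
p=tips(); C=cloud(p); tb=(p["frame"].min(-1)>120)&(np.hypot(C[...,0]-428,C[...,1]-193)<150); print("table z",np.percentile(C[tb][:,2],[10,50,90]))
s=env.state(); e=np.array(s["ee_pos"]); ca=np.radians(s["ee_rot"][2]); px=np.array([np.cos(ca),np.sin(ca)]); cl=np.array([np.sin(ca),-np.cos(ca)])
rel=C[...,:2]-e[:2]; a=rel@px; b=rel@cl; z=C[...,2]
# column profiles of far inner and near outer face
for lo,hi in((-52,-40),(50,64)):
    m=(b>lo)&(b<hi)&(abs(a)<24)
    for z0 in range(0,90,5):
        k=m&(z>=z0)&(z<z0+5)
        if k.any(): print((lo,hi),z0,k.sum(),np.median(p["frame"][k],0),a[k].min().round(),a[k].max().round())
E
```

```text
ee [ 4.282e+02  1.935e+02 -3.000e-01] w 90.9 F [-0.07041774  0.9881447  -0.27400783]
1 158 low z [41.1 43.  44.5 45.8] b [50. 58.] a [-18.  12.]
-1 190 low z [37.3 37.7 39.6 41.4] b [-54. -45.] a [-18.  10.]
table z [-1.93972649  0.2148684   2.51936758]
(-52, -40) 0 21 [123. 125. 123.] -24.0 0.0
(-52, -40) 30 5 [108. 109. 107.] -13.0 5.0
(-52, -40) 35 19 [55. 55. 53.] -20.0 12.0
(-52, -40) 40 25 [21. 21. 25.] -20.0 11.0
(-52, -40) 45 17 [22. 22. 24.] -18.0 5.0
(-52, -40) 50 20 [25.  23.5 26. ] -20.0 6.0
(-52, -40) 55 16 [22.  22.5 25. ] -20.0 1.0
(-52, -40) 60 16 [20.5 23.  23. ] -21.0 13.0
(-52, -40) 65 16 [22.5 23.5 24. ] -20.0 11.0
(-52, -40) 70 20 [23.5 25.5 25. ] -18.0 13.0
(-52, -40) 75 18 [22.5 25.  25.5] -19.0 12.0
(-52, -40) 80 12 [20.  17.5 20.5] -18.0 5.0
(-52, -40) 85 13 [12. 14. 15.] -19.0 5.0
(50, 64) 0 69 [164. 166. 163.] -22.0 22.0
(50, 64) 30 1 [116. 119. 117.] -16.0 -16.0
(50, 64) 35 5 [ 94.  99. 102.] -19.0 10.0
(50, 64) 40 21 [55. 63. 72.] -20.0 14.0
(50, 64) 45 20 [46.5 58.  68. ] -21.0 16.0
(50, 64) 50 29 [48. 59. 69.] -20.0 14.0
(50, 64) 55 19 [48. 58. 68.] -21.0 15.0
(50, 64) 60 23 [49. 59. 68.] -20.0 13.0
(50, 64) 65 23 [49. 59. 68.] -21.0 14.0
(50, 64) 70 23 [49. 59. 68.] -20.0 14.0
(50, 64) 75 23 [48. 57. 68.] -20.0 13.0
(50, 64) 80 2 [49.5 59.5 68.5] -9.0 8.0
```

Measured consistently: the finger ends sit about 37 mm above the reported TCP, and the gripper body is about 42 mm above the finger ends. At reported z≈1 the ends are at about 38, over the rim band (26–50), with the body just clear of the cactus. I'll grip here.

>>> {"method": "move_arm", "body": {"plan": [[[0,0,0.1],0,0.25],[[0,0,0],0,0.4],[[0,0,0],0,0.55],[[0,0,0],0,0.55],[[0,0,0],0,0.55]]}}

```text
time_s: 5.15
ee_pos: [428.8, 193.9, 1.3]
ee_rot: [180.0, 0.0, 158.4]
force: [-0.4, 0.4, 0.5]
gripper_width: 55.5
gripper_force: 15.0
```

>>> {"method": "move_arm", "body": {"plan": [[[0,0,1],0,0.55],[[0,0,2],0,0.55],[[0,0,3],0,0.55],[[0,0,3],0,0.55],[[0,0,2],0,0.55]]}}

```text
time_s: 5.65
ee_pos: [429.2, 193.9, 113.7]
ee_rot: [179.9, 0.1, 158.4]
force: [1.3, -0.3, -1.8]
gripper_width: 55.3
gripper_force: 15.0
```

```bash
python3 - <<'E'
from tip import *
p=tips(); C=cloud(p); f=p["frame"].astype(int); r=(f[...,0]>f[...,1]*1.45)&(f[...,0]>60)&(np.hypot(C[...,0]-430,C[...,1]-196)<60)
print("pot z",np.percentile(C[r][:,2],[2,50,98]).round(),C[r].mean(0).round())
cv2.imwrite("pics/g4.png",cv2.resize(p["frame"][100:330,250:480],None,fx=2.5,fy=2.5)[:,:,::-1])
E
```

```text
ee [431.  194.7 116.3] w 55.4 F [ 1.02123315 -0.28933528 -0.14172124]
1 212 low z [151.7 153.9 155.6 156.8] b [29. 38.] a [-18.  12.]
-1 227 low z [152.1 157.2 160.6 164.4] b [-38. -29.] a [-18.   8.]
pot z [115. 143. 163.] [450. 197. 140.]
```

View pics/g4.png

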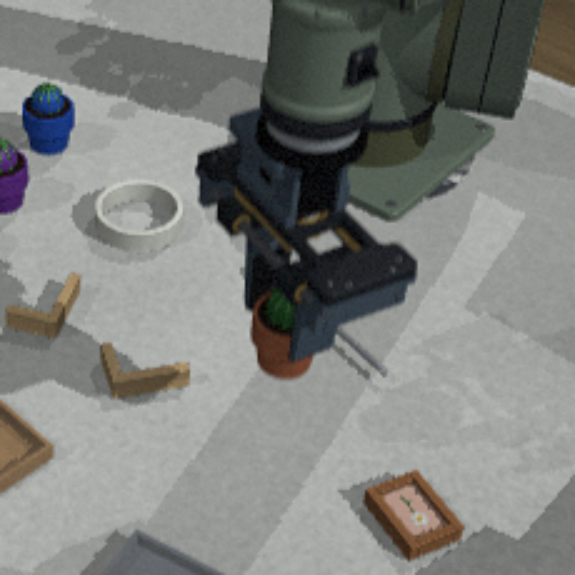

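Cactus is held upright at crop (282,340), with its bottom at z≈115. Carrying it to the dish's far side.

>>> {"method": "move_arm", "body": {"plan": [[[0.8,-1.8,0],0,0.55],[[1.6,-3.6,0],0,0.55],[[1.6,-3.6,0],0,0.55],[[1.6,-3.6,0],0,0.55],[[1.6,-3.6,0],0,0.55]]}}

```text
time_s: 6.2
ee_pos: [500.5, 30.2, 110.8]
ee_rot: [-180.0, -0.0, 158.4]
force: [0.7, -0.5, -1.8]
gripper_width: 55.6
gripper_force: 15.0
```

>>> {"method": "move_arm", "body": {"plan": [[[1.6,-3.6,0],0,0.55],[[1.6,-3.6,0],0,0.55],[[1.6,-3.6,0],0,0.55],[[1.6,-3.6,0],0,0.55],[[1.6,-3.6,0],0,0.55]]}}

```text
time_s: 6.7
ee_pos: [580.4, -149.8, 110.6]
ee_rot: [180.0, -0.1, 158.4]
force: [0.5, 0.7, -0.9]
gripper_width: 55.6
gripper_force: 15.0
```

>>> {"method": "move_arm", "body": {"plan": [[[1.6,-3.6,0],0,0.55],[[1.6,-3.6,0],0,0.55],[[1.6,-3.6,0],0,0.55],[[0.8,-1.8,0],0,0.55],[[0,0,0],0,0.55]]}}

```text
time_s: 7.2
ee_pos: [636.7, -277.1, 109.7]
ee_rot: [-180.0, -0.0, 158.3]
force: [0.0, 0.6, -1.3]
gripper_width: 55.7
gripper_force: 15.0
```

>>> {"method": "move_arm", "body": {"plan": [[[1.3,-2.7,-2],0,0.55],[[0,0,-2],0,0.55],[[0,0,-2],0,0.55],[[0,0,0],0,0.55]]}}

```text
time_s: 7.6
ee_pos: [646.5, -299.0, 47.2]
ee_rot: [179.9, -0.5, 158.4]
force: [-0.9, 0.9, -1.1]
gripper_width: 55.2
gripper_force: 15.0
```

```bash
python3 - <<'E'
from tip import *
p=tips(); C=cloud(p); f=p["frame"].astype(int); r=(f[...,0]>f[...,1]*1.45)&(f[...,0]>60)&(np.hypot(C[...,0]-650,C[...,1]+304)<45)&(C[...,2]>25)
print("pot z",np.percentile(C[r][:,2],[2,50,98]).round(),C[r].mean(0).round())
E
```

```text
ee [ 647.9 -299.7   49.3] w 55.5 F [-0.43258047 -0.32066908 -0.36672769]
1 236 low z [83.9 87.3 89.2 90.6] b [34. 41.] a [-16.  15.]
pot z [46. 68. 97.] [ 655. -285.   70.]
```

>>> {"method": "move_arm", "body": {"plan": [[[0.2,-0.4,-2],0,0.55],[[0,0,-1.2],0,0.55],[[0,0,-0.7],0,0.55],[[0,0,-0.2],0,0.55],[[0,0,0],0,0.55]]}}

```text
time_s: 8.15
ee_pos: [651.7, -305.1, 10.5]
ee_rot: [180.0, 0.0, 158.4]
force: [0.7, -0.5, -0.5]
gripper_width: 55.4
gripper_force: 15.0
```

>>> {"method": "move_arm", "body": {"plan": [[[0,0,-0.2],0,0.55],[[0,0,-0.1],0,0.55],[[0,0,0],0,0.55]]}}

```text
time_s: 8.45
ee_pos: [651.6, -305.4, 7.4]
ee_rot: [180.0, 0.0, 158.4]
force: [0.3, 1.1, -1.7]
gripper_width: 55.6
gripper_force: 15.0
```

>>> {"method": "move_arm", "body": {"plan": [[[0,0,-0.1],0,0.55],[[0,0,0],0,0.55]]}}

```text
time_s: 8.65
ee_pos: [651.7, -305.4, 6.4]
ee_rot: [180.0, 0.0, 158.4]
force: [0.5, 0.1, -0.3]
gripper_width: 55.6
gripper_force: 15.0
```

>>> {"method": "move_arm", "body": {"plan": [[[0,0,0],0,0.36],[[0,0,0],0,0.3],[[0,0,0],0,0.2],[[0,0,0],0,0.1],[[0,0,0],0,0.1]]}}

```text
time_s: 9.15
ee_pos: [651.6, -305.3, 6.2]
ee_rot: [180.0, 0.0, 158.4]
force: [-0.5, -1.0, -0.5]
gripper_width: 81.5
gripper_force: 0.0
```

>>> {"method": "move_arm", "body": {"plan": [[[0,0,1],0,0.1],[[0,0,3],0,0.1],[[0,0,4],0,0],[[0,0,4],0,0],[[-4,2,2],0,0]]}}

```text
time_s: 9.65
ee_pos: [617.1, -288.2, 150.7]
ee_rot: [-179.9, 0.7, 158.4]
force: [0.5, -0.1, -0.1]
gripper_width: 91.6
gripper_force: 0.0
```

>>> {"method": "move_arm", "body": {"plan": [[[-4.2,2.1,0],0,0],[[-4.2,2.1,0],0,0],[[-4.2,2.1,0],0,0],[[-4.2,2,0],0,0],[[0,0,0],0,0]]}}

```text
time_s: 10.15
ee_pos: [437.0, -199.1, 146.3]
ee_rot: [180.0, -0.3, 158.4]
force: [0.6, -0.7, 0.3]
gripper_width: 91.2
gripper_force: 0.0
```

```bash
python3 - <<'E'
from fit import *
print(env.state()["ee_pos"])
p=env.grab_frame("scene"); m,C=mask(p,(455,-192),55,red); print("cactus- zs",np.percentile(C[m][:,2],[10,95]).round(),cv2.minEnclosingCircle(plane(p,m,50).astype(np.float32)))
m,C=mask(p,(655,-290),45,red); m&=C[...,2]>28; k=m; print("placed",np.percentile(C[k][:,2],[10,98]).round(),C[k].mean(0).round())
m,C=mask(p,(650,-300),60,lambda r,g,b:(g>r*1.2)&(g>b*1.1)); print(C[m].mean(0).round(),C[m][:,2].max())
E
```

```text
[ 437.00727302 -199.0629361   146.29070473]
cactus- zs [11. 52.] ((294.74749755859375, -439.24957275390625), 351.8939208984375)
placed [34. 58.] [ 660. -290.   46.]
[ 656. -298.   71.] 84.9534185787387
```

>>> {"method": "move_arm", "body": {"plan": [[[0,0,-3],0,0],[[0,0,-3],0,0],[[0,0,-3],0,0],[[0,0,-2],0,0],[[0,0,0],0,0]]}}

```text
time_s: 10.7
ee_pos: [443.2, -202.2, 34.2]
ee_rot: [180.0, -0.2, 158.4]
force: [0.4, 0.4, -1.0]
gripper_width: 90.9
gripper_force: 0.0
```

>>> {"method": "move_arm", "body": {"plan": [[[0,0,-1.5],0,0],[[0,0,-1],0,0],[[0,0,-0.8],0,0],[[0,0,0],0,0],[[0,0,0],0,0.1]]}}

```text
time_s: 11.2
ee_pos: [444.1, -202.5, 3.6]
ee_rot: [180.0, 0.0, 158.4]
force: [0.2, 0.1, 0.5]
gripper_width: 85.9
gripper_force: 0.0
```

>>> {"method": "move_arm", "body": {"plan": [[[0,0,0],0,0.25],[[0,0,0],0,0.4],[[0,0,0],0,0.55],[[0,0,0],0,0.55],[[0,0,0],0,0.55]]}}

```text
time_s: 11.7
ee_pos: [443.7, -202.5, 3.5]
ee_rot: [-180.0, 0.0, 158.4]
force: [-1.1, -0.1, 2.1]
gripper_width: 55.6
gripper_force: 15.0
```

>>> {"method": "move_arm", "body": {"plan": [[[0,0,1],0,0.55],[[0,0,2],0,0.55],[[0,0,3],0,0.55],[[0,0,2],0,0.55],[[0,0,0],0,0.55]]}}

```text
time_s: 12.2
ee_pos: [445.7, -203.3, 86.2]
ee_rot: [-180.0, 0.4, 158.4]
force: [1.0, -1.2, -1.1]
gripper_width: 55.4
gripper_force: 15.0
```

>>> {"method": "move_arm", "body": {"plan": [[[2,-1.1,0],0,0.55],[[3.2,-1.7,0],0,0.55],[[3.2,-1.8,0],0,0.55],[[3,-1.6,0],0,0.55],[[1.8,-1,0],0,0.55]]}}

```text
time_s: 12.7
ee_pos: [577.0, -275.1, 81.5]
ee_rot: [180.0, -0.1, 158.4]
force: [0.3, 0.3, -0.6]
gripper_width: 55.6
gripper_force: 15.0
```

>>> {"method": "move_arm", "body": {"plan": [[[0,0,-2],0,0.55],[[0,0,-2],0,0.55],[[0,0,-1.5],0,0.55],[[0,0,-1],0,0.55],[[0,0,0],0,0.55]]}}

```text
time_s: 13.2
ee_pos: [574.0, -273.5, 15.7]
ee_rot: [180.0, -0.3, 158.4]
force: [-0.5, -0.0, -0.8]
gripper_width: 55.7
gripper_force: 15.0
```

>>> {"method": "move_arm", "body": {"plan": [[[0,0,-0.4],0,0.55],[[0,0,-0.3],0,0.55],[[0,0,0],0,0.55],[[0,0,0],0,0.55]]}}

```text
time_s: 13.6
ee_pos: [575.8, -274.5, 11.6]
ee_rot: [180.0, 0.0, 158.4]
force: [-0.5, 0.2, 0.1]
gripper_width: 55.7
gripper_force: 15.0
```

>>> {"method": "move_arm", "body": {"plan": [[[0,0,-0.2],0,0.55],[[0,0,-0.1],0,0.55],[[0,0,0],0,0.55],[[0,0,0],0,0.36],[[0,0,0],0,0.3]]}}

```text
time_s: 14.1
ee_pos: [575.7, -274.4, 8.3]
ee_rot: [180.0, 0.0, 158.4]
force: [-0.1, -0.5, 0.1]
gripper_width: 62.5
gripper_force: 0.0
```

>>> {"method": "move_arm", "body": {"plan": [[[0,0,0],0,0.2],[[0,0,0],0,0.1],[[0,0,1],0,0.1],[[0,0,3],0,0.1],[[0,0,4],0,0]]}}

```text
time_s: 14.6
ee_pos: [574.3, -273.7, 87.8]
ee_rot: [180.0, -0.2, 158.4]
force: [1.5, -0.8, -0.6]
gripper_width: 87.7
gripper_force: 0.0
```

Cacti placed. Next is bracket−: long leg midpoint about (423,-56), tool yaw 203.

>>> {"method": "move_arm", "body": {"plan": [[[-2.6,3.6,1],7.5,0.1],[[-2.6,3.6,0],7.5,0.3],[[-2.6,3.7,0],7.5,0.35],[[-2.6,3.7,0],7.5,0.35],[[-2.6,3.6,0],7.5,0.35]]}}

```text
time_s: 15.1
ee_pos: [444.6, -91.1, 99.0]
ee_rot: [-180.0, 0.1, -163.8]
force: [0.4, 0.7, 0.7]
gripper_width: 59.7
gripper_force: 0.0
```

>>> {"method": "move_arm", "body": {"plan": [[[-2.3,3.6,0],7.4,0.35],[[0,0,0],0,0.35],[[0,0,-3],0,0.35],[[0,0,-2],0,0.35],[[0,0,0],0,0.35]]}}

```text
time_s: 15.6
ee_pos: [421.4, -56.5, 46.9]
ee_rot: [179.9, -0.2, -156.7]
force: [-0.0, 0.0, 0.9]
gripper_width: 59.2
gripper_force: 0.0
```

```bash
python3 - <<'E'
from fit import *
import tip
p=tip.tips(); q=env.grab_frame("top")
for l,c in(("br+",(431,52)),("br-",(432,-68))):
    m,C=mask(q,c,60,wood); print(l,m.sum(),Lfit(plane(q,m,22)))
cv2.imwrite("pics/g5.png",np.hstack([cv2.resize(p["frame"][100:300,130:330],(400,400)),cv2.resize(q["frame"][120:270,200:350],(400,400))])[:,:,::-1])
E
```

```text
ee [422.6 -56.7  48. ] w 59.6 F [ 0.66068828 -0.60772995  0.62194482]
1 132 low z [87.1 88.6 91.9 95.1] b [29. 41.] a [-18.  11.]
-1 180 low z [84.2 85.3 86.7 89.7] b [-39. -30.] a [-18.  13.]
br+ 60 (array([447.1,  91.9, 340.8]), np.float64(48.68))
br- 21 (array([376.4, -44.9, 105.4]), np.float64(74.92))
```

View pics/g5.png

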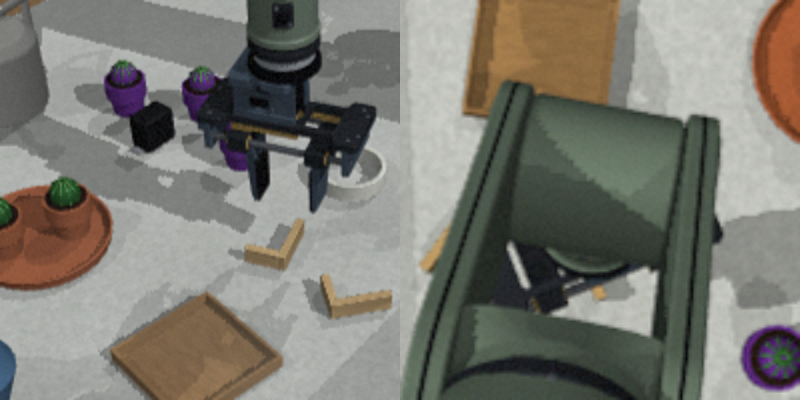

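>>> {"method": "move_arm", "body": {"plan": [[[0,0,-2.5],0,0.35],[[0,0,-2.5],0,0.35],[[0,0,-1.5],0,0.35],[[0,0,-0.5],0,0.35],[[0,0,0],0,0.35]]}}

```text
time_s: 16.2
ee_pos: [423.4, -56.7, -21.4]
ee_rot: [-180.0, 0.0, -156.7]
force: [-0.8, 0.0, 0.1]
gripper_width: 59.4
gripper_force: 0.0
```

```bash
python3 - <<'E'
import tip
tip.tips()
E
```

```text
ee [423.8 -56.7 -20.9] w 59.7 F [-0.11415938 -0.03270537  0.08916596]
1 106 low z [16.4 18.6 23.7 26.4] b [28. 41.] a [-18.   6.]
-1 154 low z [15.4 17.9 20.3 21.7] b [-40. -31.] a [-19.  12.]
```

>>> {"method": "move_arm", "body": {"plan": [[[0,0,-0.5],0,0.35],[[0,0,-0.4],0,0.35],[[0,0,0],0,0.6],[[0,0,0],0,0.8],[[0,0,0],0,0.9]]}}

```text
time_s: 16.75
ee_pos: [422.7, -56.3, -30.7]
ee_rot: [-180.0, 0.0, -156.7]
force: [-0.1, 0.5, 0.3]
gripper_width: 38.5
gripper_force: 0.0
```

>>> {"method": "move_arm", "body": {"plan": [[[0,0,0],0,0.98],[[0,0,0],0,0.98],[[0,0,0],0,0.98]]}}

```text
time_s: 17.05
ee_pos: [422.6, -56.3, -30.8]
ee_rot: [180.0, 0.0, -156.7]
force: [-1.1, 0.3, 0.6]
gripper_width: 14.3
gripper_force: 0.0
```

>>> {"method": "move_arm", "body": {"plan": [[[0,0,0],0,0.98],[[0,0,0],0,0.98],[[0,0,1],0,0.98],[[0,0,3],0,0.98],[[0,0,4],0,0.98]]}}

```text
time_s: 17.55
ee_pos: [420.9, -56.1, 49.4]
ee_rot: [179.9, -0.2, -156.7]
force: [0.4, 0.1, -0.7]
gripper_width: 9.7
gripper_force: 15.0
```

>>> {"method": "move_arm", "body": {"plan": [[[2.5,3.9,0],-2,0.98],[[2.5,3.9,0],-2,0.98],[[2.5,3.9,0],-2,0.98],[[2.5,3.9,0],-2,0.98],[[2.5,3.9,0],-2,0.98]]}}

```text
time_s: 18.05
ee_pos: [548.3, 140.4, 50.0]
ee_rot: [-180.0, 0.0, -166.8]
force: [0.2, -0.4, -0.5]
gripper_width: 10.2
gripper_force: 15.0
```

>>> {"method": "move_arm", "body": {"plan": [[[2.5,3.9,0],-2,0.98],[[2.5,3.9,0],-1.7,0.98],[[2.4,3.7,0],0,0.98],[[0,0,0],0,0.98],[[0,0,0],0,0.98]]}}

```text
time_s: 18.55
ee_pos: [621.2, 254.1, 49.0]
ee_rot: [-180.0, -0.1, -170.3]
force: [-0.7, -0.3, -1.6]
gripper_width: 9.9
gripper_force: 15.0
```

```bash
python3 - <<'E'
import tip
from h import *
p=tip.tips(); C=cloud(p); f=p["frame"].astype(int); m=(f[...,0]>f[...,1]+12)&(f[...,1]>f[...,2]+12)&(f[...,0]>80)&(np.hypot(C[...,0]-622,C[...,1]-253)<80)&(C[...,2]>25)
print(m.sum(),np.percentile(C[m][:,2],[2,50,98]).round(1),C[m].mean(0).round())
cv2.imwrite("pics/g6.png",cv2.resize(p["frame"][180:420,220:460],None,fx=2,fy=2)[:,:,::-1])
E
```

```text
ee [620.7 253.1  49. ] w 9.9 F [-0.41910332 -0.09759599 -0.53114984]
1 73 low z [87.3 89.9 91.9 97.3] b [ 5. 16.] a [-19.   1.]
-1 89 low z [ 93.6  95.4 100.1 102.3] b [-15.  -6.] a [-19.  -5.]
337 [ 85.  102.  195.8] [650. 250. 123.]
```

View pics/g6.png

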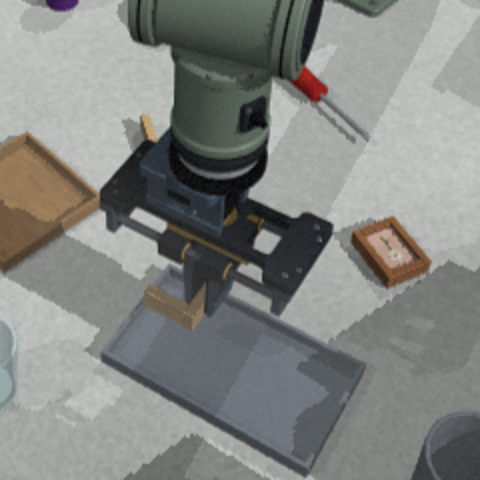

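Bracket is held level over the near part of the tray, crop (175,305). Lowering.

>>> {"method": "move_arm", "body": {"plan": [[[0,0,-2.5],0,0.98],[[0,0,-2.5],0,0.98],[[0,0,-1.5],0,0.98],[[0,0,-0.4],0,0.98],[[0,0,0],0,0.98]]}}

```text
time_s: 19.1
ee_pos: [621.3, 252.9, -19.9]
ee_rot: [-180.0, -0.0, -170.4]
force: [0.1, -0.4, -0.3]
gripper_width: 9.8
gripper_force: 15.0
```

>>> {"method": "move_arm", "body": {"plan": [[[0,0,0],0,0.98],[[0,0,-0.2],0,0.98],[[0,0,-0.2],0,0.98],[[0,0,0],0,0.98]]}}

```text
time_s: 19.5
ee_pos: [621.5, 253.7, -23.7]
ee_rot: [180.0, 0.0, -170.4]
force: [0.3, 0.6, -0.9]
gripper_width: 9.9
gripper_force: 15.0
```

>>> {"method": "move_arm", "body": {"plan": [[[0,0,-0.2],0,0.98],[[0,0,0],0,0.98],[[0,0,0],0,0.85],[[0,0,0],0,0.75],[[0,0,0],0,0.7]]}}

```text
time_s: 20.0
ee_pos: [621.7, 253.7, -25.7]
ee_rot: [180.0, 0.0, -170.4]
force: [-0.3, -1.0, 0.2]
gripper_width: 26.1
gripper_force: 0.0
```

>>> {"method": "move_arm", "body": {"plan": [[[0,0,1],0,0.7],[[0,0,3],0,0.7],[[0,0,4],0,0.5],[[-4,-2,3],0,0.35],[[-4,-3,0],-7,0.35]]}}

```text
time_s: 20.5
ee_pos: [548.0, 207.0, 87.1]
ee_rot: [179.8, 0.6, -177.5]
force: [0.4, 0.7, -0.2]
gripper_width: 48.6
gripper_force: 0.0
```

>>> {"method": "move_arm", "body": {"plan": [[[-2,-2.7,0],-7.5,0.35],[[-2,-2.7,0],-7.5,0.35],[[-2,-2.7,0],-7.5,0.35],[[-2,-2.7,0],-7.5,0.35],[[-2.1,-2.6,0],-7.2,0.35]]}}

```text
time_s: 21.0
ee_pos: [443.0, 70.2, 82.9]
ee_rot: [179.9, 0.1, 145.1]
force: [-0.0, -1.0, 0.2]
gripper_width: 59.4
gripper_force: 0.0
```

>>> {"method": "move_arm", "body": {"plan": [[[0,0,-3],0,0.35],[[0,0,-3],0,0.35],[[0,0,-2],0,0.35],[[0,0,0],0,0.35],[[0,0,0],0,0.35]]}}

```text
time_s: 21.5
ee_pos: [444.0, 71.2, 2.8]
ee_rot: [180.0, 0.0, 145.4]
force: [1.0, 0.3, -0.8]
gripper_width: 59.6
gripper_force: 0.0
```

```bash
python3 - <<'E'
import tip
from fit import *
p=tip.tips(); m,C=mask(p,(622,235),75,wood); m&=C[...,2]<40
print("placed br",m.sum(),Lfit(plane(p,m,20)),np.percentile(C[m][:,2],[5,50,95]).round())
E
```

```text
ee [444.6  71.3   3.2] w 59.3 F [ 0.02259784 -0.03470267 -0.2507209 ]
1 141 low z [41.5 44.  45.6 47. ] b [36. 42.] a [-17.  13.]
-1 42 low z [80.1 80.4 80.6 80.8] b [-34. -28.] a [-14.  14.]
placed br 380 (array([626.2, 233.2, 189.5]), np.float64(5.54)) [10. 25. 28.]
```

>>> {"method": "move_arm", "body": {"plan": [[[-0.2,-0.1,-1.5],0,0.35],[[0,0,-1.2],0,0.35],[[0,0,-0.5],0,0.35],[[0,0,0],0,0.35],[[0,0,0],0,0.6]]}}

```text
time_s: 22.05
ee_pos: [442.3, 70.3, -29.2]
ee_rot: [179.9, 0.1, 145.4]
force: [0.3, 0.0, 0.3]
gripper_width: 54.1
gripper_force: 0.0
```

>>> {"method": "move_arm", "body": {"plan": [[[0,0,0],0,0.8],[[0,0,0],0,0.98],[[0,0,0],0,0.98],[[0,0,0],0,0.98],[[0,0,0],0,0.98]]}}

```text
time_s: 22.55
ee_pos: [441.5, 70.1, -29.9]
ee_rot: [180.0, 0.0, 145.4]
force: [0.2, -0.5, -0.5]
gripper_width: 14.4
gripper_force: 0.0
```

>>> {"method": "move_arm", "body": {"plan": [[[0,0,0],0,0.98],[[0,0,0],0,0.98],[[0,0,1],0,0.98],[[0,0,3],0,0.98],[[0,0,4],0,0.98]]}}

```text
time_s: 23.05
ee_pos: [439.8, 69.9, 50.2]
ee_rot: [-179.8, -0.2, 145.4]
force: [0.6, -0.0, -1.0]
gripper_width: 9.9
gripper_force: 15.0
```

>>> {"method": "move_arm", "body": {"plan": [[[2.4,3.9,0],6.3,0.98],[[2.4,4,0],6.3,0.98],[[2.4,4,0],6.3,0.98],[[2.3,4,0],6.3,0.98],[[2.3,4,0],6.3,0.98]]}}

```text
time_s: 23.55
ee_pos: [560.1, 270.8, 50.7]
ee_rot: [180.0, 0.0, 177.2]
force: [0.6, 0.0, -0.3]
gripper_width: 9.8
gripper_force: 15.0
```

>>> {"method": "move_arm", "body": {"plan": [[[2.3,3.9,0],6.3,0.98],[[2.3,3.9,0],6.3,0.98],[[0,0,0],0,0.98],[[0,0,-2],0,0.98],[[0,0,-2],0,0.98]]}}

```text
time_s: 24.05
ee_pos: [605.3, 347.0, 10.4]
ee_rot: [180.0, 0.0, -170.5]
force: [0.2, -0.9, -1.1]
gripper_width: 10.0
gripper_force: 15.0
```

>>> {"method": "move_arm", "body": {"plan": [[[0,0,-1.5],0,0.98],[[0,0,-1.2],0,0.98],[[0,0,-0.4],0,0.98],[[0,0,0],0,0.98],[[0,0,0],0,0.98]]}}

```text
time_s: 24.55
ee_pos: [606.0, 347.3, -20.1]
ee_rot: [180.0, 0.1, -170.5]
force: [-0.1, 0.4, 0.1]
gripper_width: 10.1
gripper_force: 15.0
```

>>> {"method": "move_arm", "body": {"plan": [[[0,0,-0.3],0,0.98],[[0,0,-0.2],0,0.98],[[0,0,0],0,0.98],[[0,0,0],0,0.85],[[0,0,0],0,0.75]]}}

```text
time_s: 25.05
ee_pos: [605.6, 347.2, -25.8]
ee_rot: [180.0, 0.0, -170.5]
force: [0.4, -0.5, 0.6]
gripper_width: 19.0
gripper_force: 0.0
```

>>> {"method": "move_arm", "body": {"plan": [[[0,0,0],0,0.72],[[0,0,1],0,0.72],[[0,0,3],0,0.7],[[0,0,4],0,0.4],[[-4,0,3],8,0.15]]}}

```text
time_s: 25.55
ee_pos: [570.0, 347.8, 87.0]
ee_rot: [179.9, 0.4, -162.4]
force: [-0.9, 0.3, 0.4]
gripper_width: 40.4
gripper_force: 0.0
```

>>> {"method": "move_arm", "body": {"plan": [[[-3,-0.5,0],-8.5,0.15],[[-3,-0.5,0],-8.5,0.15],[[-3,-0.5,0],-8.5,0.15],[[-3,-0.5,0],-8.5,0.15],[[-3.4,-0.7,0],-8.5,0.15]]}}

```text
time_s: 26.05
ee_pos: [410.9, 320.3, 85.0]
ee_rot: [179.9, 0.1, 154.6]
force: [-0.9, 0.6, 0.8]
gripper_width: 76.7
gripper_force: 0.0
```

>>> {"method": "move_arm", "body": {"plan": [[[0,0,0],-8.5,0.15],[[0,0,0],-8.5,0.15],[[0,0,0],-8.5,0.15],[[0,0,0],-8.5,0.15],[[0,0,0],-8.5,0.15]]}}

```text
time_s: 26.55
ee_pos: [411.6, 320.3, 85.0]
ee_rot: [179.9, -0.0, 112.2]
force: [-0.6, 1.2, 0.2]
gripper_width: 77.7
gripper_force: 0.0
```

>>> {"method": "move_arm", "body": {"plan": [[[0,0,0],-8.5,0.15],[[0,0,0],-8.5,0.15],[[0,0,0],-8.5,0.15],[[0,0,0],-8.5,0.15],[[0,0,0],-8.5,0.15]]}}

```text
time_s: 27.05
ee_pos: [411.7, 320.3, 84.9]
ee_rot: [180.0, -0.1, 69.7]
force: [0.6, 0.3, 0.6]
gripper_width: 77.6
gripper_force: 0.0
```

>>> {"method": "move_arm", "body": {"plan": [[[0,0,0],-3,0.15],[[0,0,-2],0,0.15],[[0,0,-2],0,0.15],[[0,0,0],0,0.15],[[0,0,0],0,0.15]]}}

```text
time_s: 27.55
ee_pos: [411.7, 320.3, 44.7]
ee_rot: [180.0, -0.0, 67.0]
force: [0.7, -0.7, 0.7]
gripper_width: 77.5
gripper_force: 0.0
```

```bash
python3 - <<'E'
import tip
from fit import *
p=tip.tips(); m,C=mask(p,(606,328),75,wood); m&=C[...,2]<40
print(env.state()["ee_rot"]); print("placed br+",m.sum(),Lfit(plane(p,m,20)),np.percentile(C[m][:,2],[5,50,95]).round())
cv2.imwrite("pics/g7.png",cv2.resize(p["frame"][180:420,260:500],None,fx=2.2,fy=2.2)[:,:,::-1])
E
```

```text
ee [412.1 320.6  45.2] w 77.4 F [-0.31252321  0.45741986  0.59070283]
1 157 low z [84.8 86.3 88.3 90.3] b [44. 52.] a [-14.  17.]
-1 263 low z [80.4 82.4 83.7 85.4] b [-42. -36.] a [-14.  16.]
[ 1.79940051e+02 -9.43075642e-02  6.70107703e+01]
placed br+ 464 (array([611.1, 326.1, 189.7]), np.float64(17.67)) [11. 26. 29.]
```

View pics/g7.png

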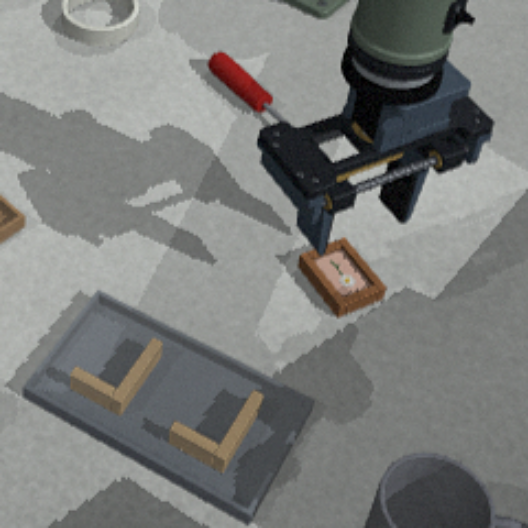

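Both brackets lie flat and apart in the tray, at crop (120,380) and (220,435), and the fingers straddle the frame at (340,275). Grasping it.

>>> {"method": "move_arm", "body": {"plan": [[[0,0,-2.5],0,0.15],[[0,0,-2.5],0,0.15],[[0,0,-1.8],0,0.15],[[0,0,-0.7],0,0.15],[[0,0,0],0,0.15]]}}

```text
time_s: 28.1
ee_pos: [411.6, 320.2, -30.8]
ee_rot: [180.0, 0.0, 67.0]
force: [0.8, -0.1, 0.3]
gripper_width: 77.1
gripper_force: 0.0
```

>>> {"method": "move_arm", "body": {"plan": [[[0,0,0],0,0.3],[[0,0,0],0,0.45],[[0,0,0],0,0.6],[[0,0,0],0,0.6],[[0,0,0],0,0.6]]}}

```text
time_s: 28.6
ee_pos: [411.8, 320.4, -30.3]
ee_rot: [180.0, -0.1, 67.0]
force: [-0.5, 0.5, 4.9]
gripper_width: 49.7
gripper_force: 15.0
```

>>> {"method": "move_arm", "body": {"plan": [[[0,0,1],0,0.6],[[0,0,3],0,0.6],[[0,0,4],0,0.6],[[0,0,1],0,0.6],[[0,0,0],0,0.6]]}}

```text
time_s: 29.1
ee_pos: [412.5, 320.9, 61.1]
ee_rot: [179.9, -0.2, 67.0]
force: [0.7, 0.5, -0.7]
gripper_width: 49.7
gripper_force: 15.0
```

>>> {"method": "move_arm", "body": {"plan": [[[2.6,-4.1,0],3,0.6],[[2.6,-4.1,0],3,0.6],[[2.6,-4.1,0],3,0.6],[[2.6,-4.1,0],3,0.6],[[2.6,-4.1,0],3,0.6]]}}

```text
time_s: 29.6
ee_pos: [540.8, 113.1, 57.3]
ee_rot: [-179.8, 0.1, 82.1]
force: [0.1, 0.9, -0.2]
gripper_width: 49.9
gripper_force: 15.0
```

>>> {"method": "move_arm", "body": {"plan": [[[2.5,-4.2,0],2.5,0.6],[[2.5,-4.2,0],0,0.6],[[2.5,-4.1,0],0,0.6],[[0,0,-2],0,0.6],[[0,0,-2],0,0.6]]}}

```text
time_s: 30.1
ee_pos: [616.1, -11.7, 16.8]
ee_rot: [-179.9, 0.0, 84.3]
force: [-0.3, -0.5, -0.7]
gripper_width: 50.2
gripper_force: 15.0
```

```bash
python3 - <<'E'
import tip
p=tip.tips()
E
```

```text
ee [612.7 -10.9  12.9] w 50.1 F [-1.2789899  -0.83419473 -2.6459811 ]
1 83 low z [61.6 62.8 63.5 64.3] b [33. 42.] a [-14.  16.]
-1 96 low z [65.3 68.7 70.8 72.1] b [-24. -19.] a [-14.  16.]
```

>>> {"method": "move_arm", "body": {"plan": [[[0,0,-1.5],0,0.6],[[0,0,-1.2],0,0.6],[[0,0,-0.7],0,0.6],[[0,0,0],0,0.6],[[0,0,0],0,0.6]]}}

```text
time_s: 30.65
ee_pos: [616.6, -9.7, -14.8]
ee_rot: [180.0, 0.0, 84.5]
force: [-0.2, -0.6, -0.2]
gripper_width: 50.2
gripper_force: 15.0
```

>>> {"method": "move_arm", "body": {"plan": [[[0,0,-0.6],0,0.6],[[0,0,-0.3],0,0.6],[[0,0,0],0,0.6],[[0,0,0],0,0.6]]}}

```text
time_s: 31.05
ee_pos: [616.5, -9.9, -23.9]
ee_rot: [180.0, 0.0, 84.5]
force: [0.2, -0.7, -0.9]
gripper_width: 50.0
gripper_force: 15.0
```

>>> {"method": "move_arm", "body": {"plan": [[[0,0,-0.2],0,0.6],[[0,0,0],0,0.6],[[0,0,0],0,0.42],[[0,0,0],0,0.32],[[0,0,0],0,0.3]]}}

```text
time_s: 31.55
ee_pos: [616.6, -9.9, -25.8]
ee_rot: [180.0, -0.0, 84.5]
force: [-1.0, -0.1, 0.3]
gripper_width: 63.2
gripper_force: 0.0
```

>>> {"method": "move_arm", "body": {"plan": [[[0,0,1],0,0.3],[[0,0,3],0,0.3],[[0,0,4],0,0.3],[[0,0,4],0,0.3],[[-4,0,3],0,0.3]]}}

```text
time_s: 32.05
ee_pos: [581.4, -10.0, 127.6]
ee_rot: [179.5, -0.0, 84.5]
force: [-1.0, -0.0, 0.9]
gripper_width: 63.8
gripper_force: 0.0
```

>>> {"method": "move_arm", "body": {"plan": [[[-4.5,1,0],0,0.3],[[-4.5,1,0],0,0.3],[[-4.5,1,0],0,0.3],[[-4.5,1,0],0,0.3],[[0,0,0],0,0.3]]}}

```text
time_s: 32.55
ee_pos: [389.7, 30.7, 124.0]
ee_rot: [-179.7, 0.0, 84.6]
force: [-0.5, 0.6, -0.1]
gripper_width: 63.7
gripper_force: 0.0
```

```bash
python3 - <<'E'
from fit import *
s=env.state(); print(s["ee_pos"],s["force"])
p=env.grab_frame("scene"); q=env.grab_frame("top")
g=lambda r,g,b:(g>r*1.2)&(g>b*1.1)
for n,x in(("scene",p),("top",q)):
    for c in((655,-300),(580,-270)):
        m,C=mask(x,c,40,g); 
        if m.any(): print(n,"cactus",C[m].mean(0).round(),C[m][:,2].max().round())
    for c in((622,233),(609,327)):
        m,C=mask(x,c,58,wood); m&=C[...,2]>0; print(n,"br",Lfit(plane(x,m,26)),np.median(C[m][:,2]).round())
    C=cloud(x); m=(np.hypot(C[...,0]-616,C[...,1]+10)<58)&(C[...,2]>12)&(C[...,2]<40); print(n,"frame",C[m].mean(0).round(1),np.percentile(C[m][:,2],[10,50,95]).round(),rect(C[m][:,:2]))
cv2.imwrite("pics/fin.png",np.hstack([cv2.resize(p["frame"],(400,300)),cv2.resize(q["frame"],(400,300))])[:,:,::-1])
E
```

```text
[389.71304666  30.65343572 124.04841767] [-0.48866372  0.55120017 -0.10865417]
scene cactus [ 656. -298.   71.] 85.0
scene cactus [ 581. -268.   71.] 85.0
scene br (array([629.3, 235.5, 190.6]), np.float64(5.09)) 26.0
scene br (array([613.9, 327.6, 189.5]), np.float64(4.47)) 26.0
scene frame [619.3  -8.2  19.3] [15. 19. 24.] (array([618.4, -10.4]), array([68.4, 52. ]), 84.4)
top cactus [ 648. -303.   72.] 83.0
top cactus [ 574. -272.   72.] 83.0
top br (array([625.5, 232.3, 189.2]), np.float64(1.76)) 25.0
top br (array([609.7, 326.3, 189.7]), np.float64(1.79)) 25.0
top frame [615.8  -8.5  18.7] [15. 18. 24.] (array([616. ,  -8.5]), array([64.9, 50.7]), 84.8)
```

View pics/fin.png

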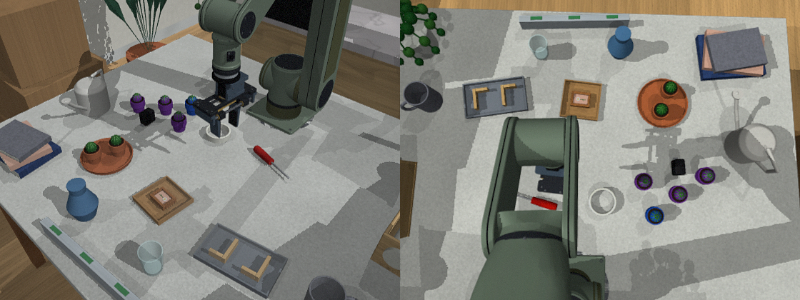

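Everything is in place: both cacti upright in the dish, both brackets flat in the tray, the frame flat with the picture up in the box, and the arm clear of them all.

>>> {"method": "move_arm", "body": {"plan": [[[0,0,2],0,0.3],[[0,0,0],0,0.3],[[0,0,0],0,0.3]]}}

```text
time_s: 32.95
ee_pos: [397.9, 30.0, 144.2]
ee_rot: [179.9, -0.0, 84.5]
force: [0.3, 0.3, -0.4]
gripper_width: 64.0
gripper_force: 0.0
```

```bash
python3 -c "
from workcell import env
print(env.job_done())"
```

```text
the job is handed in; nothing more can be done
None
```

Job handed in at 33 s: both cacti stand upright in the dish, both brackets lie flat in the tray, and the frame lies picture-up in the box, each within tolerance by my camera measurements; the hand-in returned no verdict.

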